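# Arm the red-guarded switch

### The job

Switch on the supply under the red guard: with a fingertip under its front lip swing the red guard up and right over to the rear so that it rests open, push the toggle beneath it from off (leaning to the front) over to on (leaning to the rear, towards the hinge), then tip the guard forward again so that it drops shut over the toggle. Only push, gently, with the fingers: do not pinch or lift anything, and leave the yellow-guarded switch and the things lying around as they are.

Things in the scene. Friction and masses are not known exactly. Their poses are not given: they have to be found in the camera images.
- red_box: Grey switch box with the red guard, screwed to the bench. 110 (x) x 92 (y) x 50 mm high; origin at the centre of its underside, +x to its rear (away from the robot at yaw 0), +z up. The toggle's pivot is at x = -23, y = 0, z = 54 mm, in a round bushing 17 mm wide, up to z = 55 mm. Two ears up to z = 79 mm carry the hinge pin, which lies along y at x = +20, z = 76 mm.
- red_hinge (a point): Middle of the red guard's hinge pin. Shut, the guard is a level plate 46 mm wide, 3 mm thick, reaching from the pin to box x = -55 mm, underside at box z = 80.5 mm; its side cheeks (2.5 mm thick, 41 mm apart inside) hang down to box z = 54 mm from box x = +18 to -45 mm. No front wall: a fingertip can enter from the front, under the lip.
- red_guard (a joint): Angle of the red guard about its pin: 0 = shut over the toggle; grows as the front end swings up and over to the rear; 2.1 = its stop, leaning back beyond upright. About 50 g, swings freely with little friction: it balances about upright (1.55); beyond that it falls back and rests open at the stop, short of it it drops shut by its weight.
- red_lip (a point): Middle of the free edge of the red guard's lip, swings with it. The lip is 20 mm long, 46 mm wide, and slopes forward and up at 45 degrees from the plate's front end, a bend 75 mm from the pin. This point is 88.5 mm in front of the pin and 19.5 mm above it when shut, 61 mm behind and 67 mm above it when fully open.
- red_toggle (a joint): Angle of the steel toggle lever under the red guard: 0 = off, leaning 0.38 rad to the box's front (the lip); 0.76 = on, leaning 0.38 rad to the rear (the hinge). It stays where it is left; about 1 N at its end moves it. The shut guard covers it without touching it in either position.
- red_tip (a point): Centre of the toggle lever's round end under the red guard, 22 mm from its pivot; the lever is 8 mm thick there.
- yellow_box: Grey switch box with the yellow guard, screwed to the bench. 110 (x) x 92 (y) x 50 mm high; origin at the centre of its underside, +x to its rear (away from the robot at yaw 0), +z up. The toggle's pivot is at x = -23, y = 0, z = 54 mm, in a round bushing 17 mm wide, up to z = 55 mm. Two ears up to z = 79 mm carry the hinge pin, which lies along y at x = +20, z = 76 mm.
- yellow_hinge (a point): Middle of the yellow guard's hinge pin. Shut, the guard is a level plate 46 mm wide, 3 mm thick, reaching from the pin to box x = -55 mm, underside at box z = 80.5 mm; its side cheeks (2.5 mm thick, 41 mm apart inside) hang down to box z = 54 mm from box x = +18 to -45 mm. No front wall: a fingertip can enter from the front, under the lip.
- yellow_guard (a joint): Angle of the yellow guard about its pin: 0 = shut over the toggle; grows as the front end swings up and over to the rear; 2.1 = its stop, leaning back beyond upright. About 50 g, swings freely with little friction: it balances about upright (1.55); beyond that it falls back and rests open at the stop, short of it it drops shut by its weight.
- yellow_lip (a point): Middle of the free edge of the yellow guard's lip, swings with it. The lip is 20 mm long, 46 mm wide, and slopes forward and up at 45 degrees from the plate's front end, a bend 75 mm from the pin. This point is 88.5 mm in front of the pin and 19.5 mm above it when shut, 61 mm behind and 67 mm above it when fully open.
- yellow_toggle (a joint): Angle of the steel toggle lever under the yellow guard: 0 = off, leaning 0.38 rad to the box's front (the lip); 0.76 = on, leaning 0.38 rad to the rear (the hinge). It stays where it is left; about 1 N at its end moves it. The shut guard covers it without touching it in either position.
- yellow_tip (a point): Centre of the toggle lever's round end under the yellow guard, 22 mm from its pivot; the lever is 8 mm thick there.
- vial_saline: Loose small glass vial with a blue cap, 24 mm diameter, 53 mm high, standing upright between the two boxes; origin at the centre of its underside. Leave alone.
- marker: Loose black and white marker pen lying on the bench, 135 x 17 x 16 mm; origin under its middle. Leave alone.
- tape_roll: Loose roll of white tape lying flat, 47 mm diameter, 25 mm high; origin at the centre of its underside. Leave alone.
- bench_timer: Loose white bench timer lying flat, 62 x 64 x 18 mm; origin at the centre of its underside. Leave alone.
There are look-alikes about, which are no part of the job. Leave any green look-alike of the red_box alone.

How it is judged:
On the way, in this order (a step that is already met when the one before it is completed fails the run):
1. the red guard is swung up and over (more than 1.8 rad) while the toggle under it is still off (value of joint red_guard above 1.8 rad and value of joint red_toggle below 0.2 rad), for 0.2 s.
2. with the red guard up, the toggle under it is pushed over to on (more than 0.6 rad) (value of joint red_toggle above 0.6 rad and value of joint red_guard above 1.2 rad), for 0.2 s.
At the end, for the whole second after the job is handed in: The red guard is shut (within 0.08 rad) and at rest over its toggle, which is on (more than 0.6 of 0.76 rad); the yellow guard is shut and its toggle off; the vial, marker, tape roll and timer are within 20 mm of where they stood (value of joint red_guard between -0.08 and 0.08 rad and value of joint red_toggle above 0.6 rad and velocity of joint red_guard between -0.1 and 0.1 rad/s and value of joint yellow_guard below 0.08 rad and value of joint yellow_toggle below 0.1 rad and distance of each of vial_saline, marker, tape_roll, bench_timer from where it was at the start of the episode below 0.02 m); the robot touches nothing.
It fails at once if the yellow guard or its toggle is moved (value of joint any of yellow_guard, yellow_toggle above 0.2 rad).
It fails at once if a bystander (vial, marker, tape roll or timer) is lifted, tipped or pushed more than 20 mm (distance of any of vial_saline, marker, tape_roll, bench_timer from where it was at the start of the episode above 0.02 m or angle between vial_saline's own z axis and vertical above 0.5 rad).
It fails at once if the red guard or its toggle is pinched or forced (more than 25 N from the fingers) (contact force between the fingers and red_guard above 25 N or contact force between the fingers and red_toggle above 25 N).
It also fails if it takes over 58 s, if anything falls off the work surface, if the arm or the gripper's body presses on something with over 40 N, if the wrist force passes 120 N, or if a joint passes its speed limit or range.

### The arm

A 6-joint arm with a two-finger parallel gripper is mounted at the origin on a cart in front of the work surface, level with it; the furniture and walls round the work are solid. World frame = base frame: x ahead of the robot, y to its left, z up, the work surface at z = 0. Lengths are in m, angles in rad, forces in N, time in s.
With the tool pointing down it reaches from about 0.275 to 0.75 m from the base axis. Payload 10.2 kg.
Tool frame: the origin (TCP) lies between the finger pads; the fingertips stand 19 mm ahead of it and the grasp point (between the pads) is the TCP; z points along the fingers, y is the line along which they close (so a half turn about z gives the same grasp; the last joint's range is limited). The gripper opens to 85 mm and grips with 20 to 120 N. Pads are 22 mm wide; open, the fingers measure 114 mm over their backs; the gripper's body (76 mm by 85 mm) begins 54 mm behind the grasp point. The pads swing forward as they close: fully open they stand 13 mm farther back than shut.
Start: joints at [0.886, 0.313, 1.498, -0, 1.331, -0.223], TCP at [0.234, 0.47, 0.25] pointing down, gripper open.
Joint ranges: [-2.94, 2.94], [-0.97, 2.17], [0.19, 2.56], [-1.23, 4.37], [0.02, 3.11], [-2.88, 2.88]. Speed limits (rad/s): [2.39, 2.39, 3.01, 3.14, 3.14, 3.14].

### API

Orientations are given as a unit quaternion [w, x, y, z].
In Python, from rig import read_state, get_image, close_job gives the robot as it stands.
- The arm moves only by the tool carry_out, never from a script. Its argument "motion" is a list of rows, each an object of numbers: "tx", "ty", "tz": the shift along the world's x, y, z in m; "spin": the turn about the world's z in degrees. In form: [{"tx": .., "ty": .., "tz": .., "spin": ..}, ...]. A call has exactly 8 rows; each row is the pose to reach, as a shift and turn from the pose commanded when the call began; what a row does not reach only later rows make up. A row lasts 1/8 s, in which the tool goes at most 62.5 mm and 10.7 degrees, less where a joint would pass 70% of its speed; a pose out of reach is approached as far as the arm can. A call with a gripper value outside its range is refused whole. "fingers" is the opening, from 0 (shut) to 1 (fully open), set as the call begins (left out, the last holds). The fingers move at their own pace and stop on an object; the grip force is fixed at half the most. Time passes only in rows, so rows that repeat a pose let the fingers close, or fill a call up. It gives the time, the measured TCP pose, the force, the opening and the grip force at its end, in the units of the state.
- read_state(): the state, without advancing time (a new reading comes with each control period).
- get_image(name): name is "scene" or "top"; returns a dict with "color" (420x560x3 uint8, red, green, blue), "depth" (420x560 float32, m along the optical axis (not along the pixel's ray), 0 where there is no reading), "vertical_fov" (degrees; the focal length in pixels is half the picture's height over the tangent of half this angle, whatever the lens; pixels are square), "cx", "cy" (the principal point, pixels), "R" (3x3) and "t" (3): a world point X has camera coordinates R X + t. Camera axes: x right, y down, z forward; pixel columns grow to the right and rows downward; lengths in m; the calibration is good to about 2 mm. A picture is of the moment at which its call begins.
- close_job(): hands the job in; it is judged then, once.
The state is a dict: "t": time; "joints": joint angles; "dq": joint speeds; "effort": joint torques, N m; "eef_pos": TCP position; "tool_rot": TCP orientation; "force": force on the tool from outside, world axes, zero at the start; "wrist_torque": the same for the moment, N m; "opening": opening from 0.0 (shut) to 1.0 (fully open); "grip_force": force on a finger pad.
Only numpy, scipy, OpenCV 4.12 (cv2) and the standard library are available. Lean on these libraries where they do the work, as an engineer would, in place of code of your own. Each camera call takes 0.05 s, during which the arm holds its last target. There are 200 camera calls.

## Working session

There is one attempt and no reset: what is moved stays moved. The work goes in short steps, Python scripts to look and compute and a tool call to move; the robot and the scene stay as the last step left them, time stands still between calls to the robot, and variables do not carry over. Pictures are saved under pics/ and viewed, at most 10 in all, crops included, and the job is handed in when it is done.

Besides the shell and the picture viewer there is one more tool, called after ">>>" in YAML: its name, and indented under it one key for each argument. carry_out: Moves the arm, as the interface text tells. Its arguments: {"type":"object","properties":{"motion":{"type":"array"},"fingers":{"type":"number"}},"required":["motion"]}

```bash
mkdir -p pics; cat > h.py <<'E'
import numpy as np, cv2
from rig import *
def grab(n):
    d=get_image(n); d['f']=d['color'].shape[0]/2/np.tan(np.radians(d['vertical_fov'])/2); return d
def pts(d):
    z=d['depth']; v,u=np.mgrid[:z.shape[0],:z.shape[1]]
    c=np.stack([(u-d['cx'])/d['f']*z,(v-d['cy'])/d['f']*z,z],-1)
    return (c-d['t'])@d['R']
def save(n,im): cv2.imwrite('pics/'+n+'.png',im[...,::-1])
E
python3 - <<'E'
from h import *
a=grab('top');b=grab('scene')
save('both',cv2.resize(np.vstack([a['color'],b['color']]),(400,600)))
save('top0',a['color']);save('scene0',b['color'])
P=pts(a);np.savez('top0.npz',P=P,c=a['color'])
for d in (a,b): print(d['f'],-d['R'].T@d['t'],d['R'])
print(read_state())
E
```

```text
442.85717380781693 [0.4326665  0.01666132 1.26518755] [[-0.0135262  -0.99981577  0.01361866]
 [-0.99446623  0.01203224 -0.10436547]
 [ 0.10418238 -0.01495497 -0.99444577]]
381.6718315940394 [-0.04869006 -0.56534853  0.47979784] [[ 0.67288131 -0.73944472  0.02126606]
 [-0.28917649 -0.28938802 -0.91248645]
 [ 0.68088743  0.60784544 -0.40855382]]
{'t': 0.1, 'joints': array([ 8.85600104e-01,  3.13357846e-01,  1.49833091e+00,  3.66829164e-06,
        1.33100954e+00, -2.23371295e-01]), 'dq': array([-0.00093118, -0.00057237, -0.00265293, -0.00076768, -0.00015981,
       -0.00064256]), 'effort': array([ 4.14733076e-03, -4.12898576e+01, -2.60136491e+01, -1.17042132e-04,
        3.07333197e-03,  2.45475235e-05]), 'eef_pos': array([0.23379695, 0.4698434 , 0.24982219]), 'tool_rot': array([-2.44190090e-04,  2.28866254e-01,  9.73457720e-01, -4.95971923e-04]), 'force': array([ 0.1495108 , -0.01618322,  0.46538243]), 'wrist_torque': array([ 0.00373954, -0.01938996,  0.02878551]), 'grip_force': 0.0, 'opening': 0.9993352158213296}
```

View pics/top0.png

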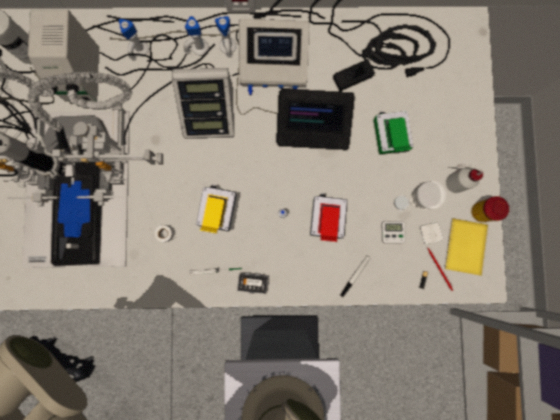

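View pics/scene0.png

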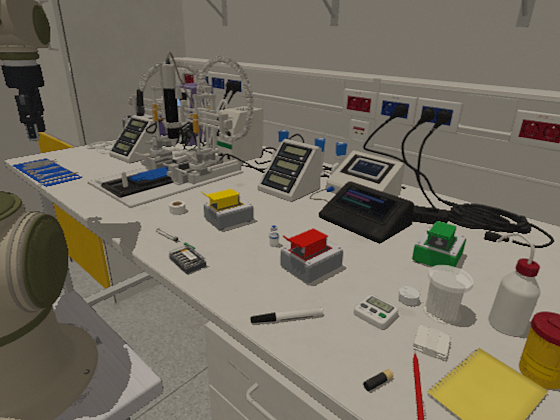

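The top view shows these red things: the red guard on a grey box at (329,218), a red jar at (490,208), a bottle cap at (475,176) and a red pencil at (440,268). The green look-alike is at (393,132) and the yellow-guarded box at (213,210). I choose (329,218), the only red guard on a grey box. In the scene view it sits at (310,250), with the vial left of it at (273,236).

```bash
python3 - <<'E'
from h import *
a=grab('top');b=grab('scene')
for n,d,box in (('top',a,(290,180,370,260)),('scene',b,(260,215,360,290))):
    P=pts(d);h=cv2.cvtColor(d['color'],cv2.COLOR_RGB2HSV)
    m=((h[...,0]<8)|(h[...,0]>172))&(h[...,1]>140)&(h[...,2]>60)
    k=np.zeros_like(m);x0,y0,x1,y1=box;k[y0:y1,x0:x1]=1;m&=k
    Q=P[m];print(n,len(Q),np.percentile(Q,[2,50,98],axis=0).round(4))
    pl=Q[(Q[:,2]>.078)&(Q[:,2]<.088)]
    r=cv2.minAreaRect((pl[:,:2]*1000).astype(np.float32));print('plate',r)
    g=P[k&(P[...,2]>.042)&(P[...,2]<.056)]
    r=cv2.minAreaRect((g[:,:2]*1000).astype(np.float32));print('box',r)
    g=P[k&(P[...,2]>.025)&(P[...,2]<.1)]
    r=cv2.minAreaRect((g[:,:2]*1000).astype(np.float32));print('all',r)
    # lip profile along x
    for lo in np.arange(Q[:,0].min(),Q[:,0].max(),.008):
        s=Q[(Q[:,0]>=lo)&(Q[:,0]<lo+.008)]
        if len(s): print(round(lo,3),len(s),np.percentile(s[:,1],[3,97]).round(3),np.percentile(s[:,2],[10,50,95]).round(3))
    c=d['color'][y0-10:y1+10,x0-10:x1+10];save('crop_'+n,cv2.resize(c,None,fx=5,fy=5,interpolation=cv2.INTER_CUBIC))
E
python3 -c "
import cv2,numpy as np
a=cv2.imread('pics/crop_top.png');b=cv2.imread('pics/crop_scene.png')
a=cv2.resize(a,(350,350));b=cv2.resize(b,(440,350));cv2.imwrite('pics/c1.png',np.hstack([a,b]))"
```

```text
top 626 [[ 0.4791 -0.1539  0.0502]
 [ 0.5255 -0.129   0.0838]
 [ 0.573  -0.1063  0.0955]]
plate ((525.73095703125, -130.9215545654297), (44.14657974243164, 87.52921295166016), 83.5823974609375)
box ((544.0311279296875, -134.31507873535156), (91.68463134765625, 109.80389404296875), 83.05320739746094)
all ((543.1062622070312, -134.1933135986328), (92.42813110351562, 135.96644592285156), 82.96688079833984)
0.433 2 [0.017 0.017] [1.265 1.265 1.265]
0.473 26 [-0.145 -0.109] [0.092 0.095 0.1  ]
0.481 35 [-0.146 -0.106] [0.087 0.089 0.096]
0.489 49 [-0.147 -0.107] [0.081 0.084 0.087]
0.497 57 [-0.15  -0.106] [0.08  0.084 0.087]
0.505 52 [-0.149 -0.106] [0.078 0.083 0.087]
0.513 57 [-0.15  -0.105] [0.08  0.084 0.087]
0.521 54 [-0.151 -0.108] [0.072 0.084 0.087]
0.529 57 [-0.152 -0.109] [0.08  0.084 0.089]
0.537 56 [-0.154 -0.109] [0.07  0.083 0.088]
0.545 54 [-0.154 -0.111] [0.075 0.083 0.087]
0.553 54 [-0.154 -0.112] [0.079 0.083 0.087]
0.561 53 [-0.155 -0.112] [0.068 0.084 0.088]
0.569 20 [-0.153 -0.116] [0.05  0.053 0.08 ]
scene 730 [[ 0.4762 -0.1629  0.0514]
 [ 0.5238 -0.1484  0.0837]
 [
[... 353 characters left out ...]
565 -0.565] [0.48 0.48 0.48]
0.471 34 [-0.15  -0.111] [0.092 0.096 0.098]
0.479 11 [-0.151 -0.119] [0.085 0.087 0.093]
0.487 16 [-0.154 -0.127] [0.053 0.084 0.085]
0.495 90 [-0.154 -0.111] [0.052 0.074 0.085]
0.503 89 [-0.157 -0.108] [0.058 0.083 0.085]
0.511 83 [-0.158 -0.108] [0.056 0.078 0.085]
0.519 76 [-0.159 -0.111] [0.053 0.082 0.085]
0.527 77 [-0.159 -0.115] [0.057 0.083 0.086]
0.535 64 [-0.161 -0.117] [0.056 0.083 0.085]
0.543 70 [-0.159 -0.117] [0.059 0.084 0.086]
0.551 66 [-0.163 -0.118] [0.058 0.084 0.086]
0.559 42 [-0.164 -0.12 ] [0.053 0.084 0.086]
0.567 8 [-0.166 -0.122] [0.052 0.053 0.084]
0.575 1 [-0.165 -0.165] [0.053 0.053 0.053]
0.687 1 [-0.077 -0.077] [0.002 0.002 0.002]
```

View pics/c1.png

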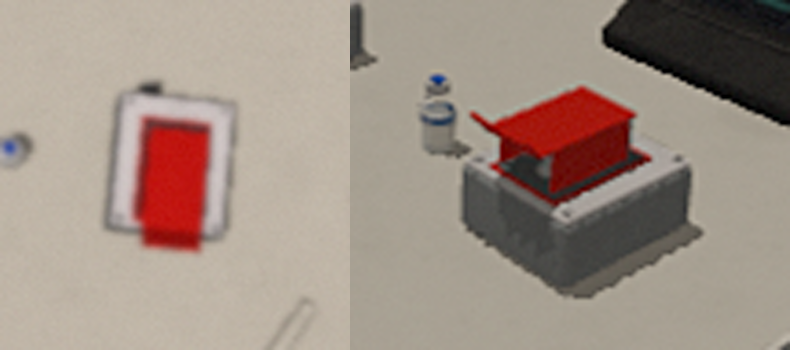

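The crop confirms the choice: a red guard, shut, on a grey box, with its lip facing the robot and the toggle just visible under it. The box centre is about (0.544, -0.134), yaw about -7°. I close the fingers and go to a standby point in front of the lip.

>>> carry_out:
  motion:
    - {"tx": 0.015,"ty": -0.04,"tz": 0,"spin": 2.5}
    - {"tx": 0.035,"ty": -0.095,"tz": 0,"spin": 5}
    - {"tx": 0.055,"ty": -0.15,"tz": 0,"spin": 7.5}
    - {"tx": 0.075,"ty": -0.205,"tz": 0,"spin": 10}
    - {"tx": 0.095,"ty": -0.26,"tz": 0,"spin": 12.5}
    - {"tx": 0.115,"ty": -0.315,"tz": 0,"spin": 15}
    - {"tx": 0.135,"ty": -0.37,"tz": 0,"spin": 17.5}
    - {"tx": 0.15,"ty": -0.42,"tz": 0,"spin": 19.5}
  fingers: 0

```text
t: 1.2
eef_pos: [0.3843, 0.048, 0.2504]
tool_rot: [0.0, 0.06, 0.998, -0.0]
force: [2.2, 1.1, 0.0]
opening: 0.001
grip_force: 0.0
```

>>> carry_out:
  motion:
    - {"tx": 0.015,"ty": -0.045,"tz": 0,"spin": 0}
    - {"tx": 0.035,"ty": -0.1,"tz": -0.01,"spin": 0}
    - {"tx": 0.05,"ty": -0.145,"tz": -0.03,"spin": 0}
    - {"tx": 0.061,"ty": -0.172,"tz": -0.06,"spin": 0}
    - {"tx": 0.061,"ty": -0.172,"tz": -0.09,"spin": 0}
    - {"tx": 0.061,"ty": -0.172,"tz": -0.11,"spin": 0}
    - {"tx": 0.061,"ty": -0.172,"tz": -0.12,"spin": 0}
    - {"tx": 0.061,"ty": -0.172,"tz": -0.12,"spin": 0}

```text
t: 2.2
eef_pos: [0.4449, -0.1219, 0.1302]
tool_rot: [-0.0, 0.061, 0.998, 0.0]
force: [-0.2, 0.5, -0.2]
opening: -0.001
grip_force: 0.0
```

```bash
cat > m.py <<'E'
from h import *
import sys
u=np.array([.9925,-.1219]);v=np.array([.1219,.9925]);o=np.array([.544,-.134])
def tobox(P): q=P[...,:2]-o; return np.stack([q@u,q@v,P[...,2]],-1)*1000
def redguard(d):
    h=cv2.cvtColor(d['color'],cv2.COLOR_RGB2HSV);m=((h[...,0]<8)|(h[...,0]>172))&(h[...,1]>140)&(h[...,2]>50)
    B=tobox(pts(d));return B[m&(abs(B[...,0])<150)&(abs(B[...,1])<60)&(B[...,2]<250)]
E
python3 - <<'E'
from m import *
d=grab('scene');s=read_state();print(s['t'],s['eef_pos'],s['tool_rot'],s['force'],s['opening'],tobox(s['eef_pos']))
B=tobox(pts(d));t=tobox(s['eef_pos'])
m=(abs(B[...,0]-t[0])<45)&(abs(B[...,1]-t[1])<60)&(B[...,2]>85)&(B[...,2]<260)
h=cv2.cvtColor(d['color'],cv2.COLOR_RGB2HSV);m&=~((h[...,1]>120)&((h[...,0]<8)|(h[...,0]>172)))
Q=B[m]
for z in range(85,230,6):
    q=Q[(Q[:,2]>=z)&(Q[:,2]<z+6)]
    if len(q): print(z,len(q),np.percentile(q[:,0],[2,98]).round(),np.percentile(q[:,1],[2,98]).round())
r=redguard(d);print(np.percentile(r,[1,99],axis=0).round(1))
v_,u_=np.where(m);c=d['color'][max(0,v_.min()-10):300,max(0,u_.min()-60):u_.max()+90]
save('s1',cv2.resize(c,None,fx=3,fy=3)[:600,:800]);print(v_.min(),u_.min())
E
```

```text
2.25 [ 0.44514719 -0.12205341  0.13076673] [ 2.62690176e-04  6.06299099e-02  9.98160269e-01 -1.47083281e-04] [-0.40183128  0.1486261   0.79126756] 0.000172810394622226 [-99.56769829  -0.19316935 130.76672551]
85 2 [-63. -59.] [ 5. 15.]
91 2 [-66. -65.] [12. 14.]
97 2 [-69. -66.] [4. 8.]
109 10 [-110.  -93.] [-7. -1.]
115 21 [-113.  -96.] [-12.   6.]
121 39 [-113.  -95.] [-14.  14.]
127 37 [-112.  -94.] [-14.  15.]
133 42 [-113.  -94.] [-14.  13.]
139 45 [-113.  -95.] [-14.  14.]
145 31 [-113.  -96.] [-14.   7.]
151 26 [-115.  -98.] [-15.  13.]
157 74 [-114.  -90.] [-33.  31.]
163 95 [-114.  -92.] [-37.  32.]
169 82 [-114.  -91.] [-42.  40.]
175 107 [-118.  -90.] [-47.  42.]
181 117 [-118.  -90.] [-51.  48.]
187 114 [-118.  -94.] [-56.  52.]
193 125 [-118.  -94.] [-60.  56.]
199 144 [-119.  -91.] [-60.  57.]
205 142 [-121.  -93.] [-59.  55.]
211 124 [-121.  -97.] [-48.  34.]
217 135 [-121.  -95.] [-42.  33.]
223 100 [-113.  -95.] [-41.  34.]
229 58 [-113.  -93.] [-39.  -8.]
[[-68.5 -28.4  51.1]
 [ 26.   21.5  97. ]]
167 253
```

View pics/s1.png

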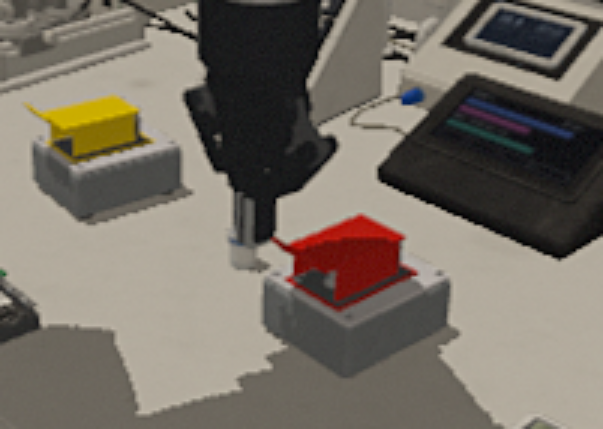

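The tip is 19 mm below the TCP and the finger block is about 28 × 22 mm, so it fits between the cheeks. The tool stands about 20 mm in front of the lip edge. I lower it and bring it close to the lip.

>>> carry_out:
  motion:
    - {"tx": 0,"ty": 0,"tz": -0.012,"spin": 0}
    - {"tx": 0,"ty": 0,"tz": -0.025,"spin": 0}
    - {"tx": 0,"ty": 0,"tz": -0.038,"spin": 0}
    - {"tx": 0.003,"ty": 0,"tz": -0.049,"spin": 0}
    - {"tx": 0.008,"ty": -0.001,"tz": -0.049,"spin": 0}
    - {"tx": 0.012,"ty": -0.0015,"tz": -0.049,"spin": 0}
    - {"tx": 0.016,"ty": -0.002,"tz": -0.049,"spin": 0}
    - {"tx": 0.016,"ty": -0.002,"tz": -0.049,"spin": 0}

```text
t: 3.25
eef_pos: [0.4613, -0.1241, 0.0815]
tool_rot: [0.0, 0.061, 0.998, -0.0]
force: [0.4, -0.4, -0.6]
opening: -0.001
grip_force: 0.0
```

>>> carry_out:
  motion:
    - {"tx": 0.0015,"ty": 0,"tz": 0.006,"spin": 0}
    - {"tx": 0.003,"ty": 0,"tz": 0.013,"spin": 0}
    - {"tx": 0.0045,"ty": -0.0005,"tz": 0.019,"spin": 0}
    - {"tx": 0.006,"ty": -0.0005,"tz": 0.025,"spin": 0}
    - {"tx": 0.008,"ty": -0.001,"tz": 0.03,"spin": 0}
    - {"tx": 0.0105,"ty": -0.001,"tz": 0.036,"spin": 0}
    - {"tx": 0.0135,"ty": -0.0015,"tz": 0.043,"spin": 0}
    - {"tx": 0.016,"ty": -0.002,"tz": 0.047,"spin": 0}

```text
t: 4.25
eef_pos: [0.4768, -0.1258, 0.1288]
tool_rot: [-0.0, 0.061, 0.998, 0.0]
force: [-5.6, 1.8, 2.9]
opening: -0.001
grip_force: 3.1
```

```bash
python3 - <<'E'
from m import *
d=grab('scene');s=read_state();print(s['t'],tobox(s['eef_pos']),s['force'])
r=redguard(d);print(np.percentile(r,[1,50,99],axis=0).round(1))
save('s2',cv2.resize(d['color'][140:300,230:400],None,fx=3,fy=3))
E
```

```text
4.3 [-67.38973514  -0.13328202 129.16137351] [-6.61824451  1.60749098  4.74291277]
[[-56.6 -27.9  50.8]
 [-18.4 -21.4  83.4]
 [ 25.7  22.6 123.1]]
```

View pics/s2.png

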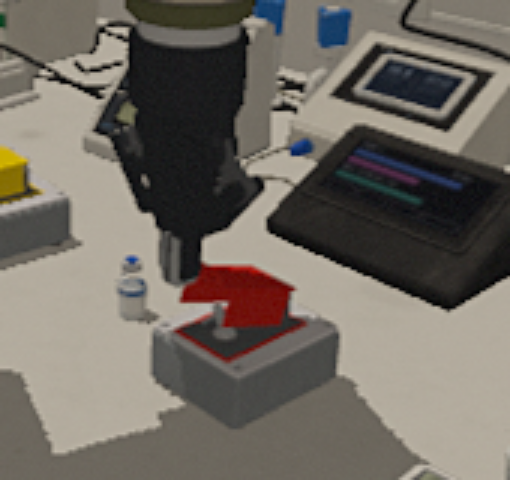

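The guard is up about 20° with its lip edge at z≈123, and the finger sits against it with the toggle visible and still off. The contact force is about 7 N, so I rise first to relieve it and then follow the lip's arc.

>>> carry_out:
  motion:
    - {"tx": 0,"ty": 0,"tz": 0.004,"spin": 0}
    - {"tx": 0.002,"ty": 0,"tz": 0.008,"spin": 0}
    - {"tx": 0.005,"ty": -0.0005,"tz": 0.013,"spin": 0}
    - {"tx": 0.01,"ty": -0.001,"tz": 0.018,"spin": 0}
    - {"tx": 0.015,"ty": -0.002,"tz": 0.022,"spin": 0}
    - {"tx": 0.021,"ty": -0.0025,"tz": 0.026,"spin": 0}
    - {"tx": 0.027,"ty": -0.0035,"tz": 0.029,"spin": 0}
    - {"tx": 0.033,"ty": -0.004,"tz": 0.032,"spin": 0}

```text
t: 5.3
eef_pos: [0.5104, -0.1301, 0.1604]
tool_rot: [0.0, 0.061, 0.998, -0.0]
force: [-0.9, 0.6, 0.4]
opening: -0.001
grip_force: 0.3
```

```bash
python3 - <<'E'
from m import *
d=grab('scene');s=read_state();print(s['t'],tobox(s['eef_pos']),s['force'])
r=redguard(d);print(np.percentile(r,[1,50,99],axis=0).round(1))
E
```

```text
5.35 [-33.18975676  -0.24195161 160.77752934] [-0.40404979  0.0785426   0.20855943]
[[-46.7 -28.1  50.9]
 [-11.2 -19.2 100.6]
 [ 27.3  22.9 154. ]]
```

>>> carry_out:
  motion:
    - {"tx": 0.008,"ty": -0.001,"tz": 0,"spin": 0}
    - {"tx": 0.017,"ty": -0.002,"tz": 0,"spin": 0}
    - {"tx": 0.026,"ty": -0.003,"tz": 0,"spin": 0}
    - {"tx": 0.035,"ty": -0.0045,"tz": 0,"spin": 0}
    - {"tx": 0.044,"ty": -0.0055,"tz": 0,"spin": 0}
    - {"tx": 0.053,"ty": -0.0065,"tz": 0,"spin": 0}
    - {"tx": 0.062,"ty": -0.0075,"tz": 0,"spin": 0}
    - {"tx": 0.07,"ty": -0.0085,"tz": 0,"spin": 0}

```text
t: 6.35
eef_pos: [0.5805, -0.1385, 0.1603]
tool_rot: [-0.0, 0.061, 0.998, -0.0]
force: [0.6, 0.3, 0.1]
opening: -0.001
grip_force: 0.0
```

```bash
python3 - <<'E'
from m import *
d=grab('scene');s=read_state();print(s['t'],tobox(s['eef_pos']),s['force'])
r=redguard(d);print(np.percentile(r,[1,50,99],axis=0).round(1))
save('s3',cv2.resize(d['color'][120:290,240:410],None,fx=3,fy=3))
E
```

```text
6.4 [ 3.73697725e+01 -1.08408030e-01  1.60246880e+02] [-0.33611943  0.21232843 -0.21259647]
[[-46.  -28.1  51.3]
 [ 35.2   0.4 110. ]
 [ 80.2  22.7 144.6]]
```

View pics/s3.png

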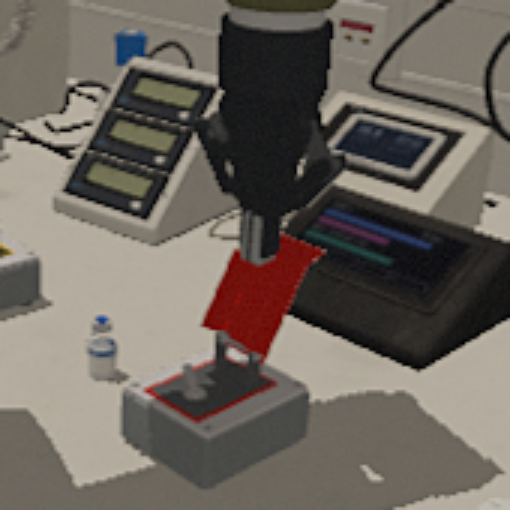

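The guard now rests fully open, with its lip at box x≈80, z≈144 as expected. The toggle at picture (190,380) still leans forward. Next I back out, lower in front of the toggle and push it over.

>>> carry_out:
  motion:
    - {"tx": -0.02,"ty": 0.0025,"tz": 0,"spin": 0}
    - {"tx": -0.045,"ty": 0.0055,"tz": 0,"spin": 0}
    - {"tx": -0.07,"ty": 0.0085,"tz": 0,"spin": 0}
    - {"tx": -0.0935,"ty": 0.0115,"tz": 0,"spin": 0}
    - {"tx": -0.0935,"ty": 0.0115,"tz": -0.025,"spin": 0}
    - {"tx": -0.0935,"ty": 0.0115,"tz": -0.05,"spin": 0}
    - {"tx": -0.0935,"ty": 0.0115,"tz": -0.07,"spin": 0}
    - {"tx": -0.0935,"ty": 0.0115,"tz": -0.076,"spin": 0}

```text
t: 7.4
eef_pos: [0.4861, -0.1268, 0.0835]
tool_rot: [-0.001, 0.061, 0.998, 0.0]
force: [0.1, 0.3, -0.0]
opening: 0.0
grip_force: 0.0
```

>>> carry_out:
  motion:
    - {"tx": 0.004,"ty": -0.0005,"tz": 0,"spin": 0}
    - {"tx": 0.008,"ty": -0.001,"tz": 0,"spin": 0}
    - {"tx": 0.011,"ty": -0.0015,"tz": 0,"spin": 0}
    - {"tx": 0.014,"ty": -0.0015,"tz": 0,"spin": 0}
    - {"tx": 0.016,"ty": -0.002,"tz": 0,"spin": 0}
    - {"tx": 0.018,"ty": -0.002,"tz": 0,"spin": 0}
    - {"tx": 0.02,"ty": -0.0025,"tz": 0,"spin": 0}
    - {"tx": 0.02,"ty": -0.0025,"tz": 0,"spin": 0}

```text
t: 8.4
eef_pos: [0.5066, -0.1295, 0.0843]
tool_rot: [0.0, 0.061, 0.998, -0.0]
force: [-0.3, -0.2, 0.2]
opening: 0.004
grip_force: 0.1
```

```bash
python3 - <<'E'
from m import *
d=grab('scene');s=read_state();print(s['t'],tobox(s['eef_pos']),s['force'])
r=redguard(d);print(np.percentile(r,[1,50,99],axis=0).round(1))
save('s4',cv2.resize(d['color'][160:280,270:390],None,fx=4,fy=4))
E
```

```text
8.45 [-37.69292406  -0.10414689  84.27029546] [-0.54609722  0.18521486  0.03938062]
[[-46.4 -39.8  50.9]
 [ 41.3 -17.3 121. ]
 [ 80.6  22.2 145.8]]
```

View pics/s4.png

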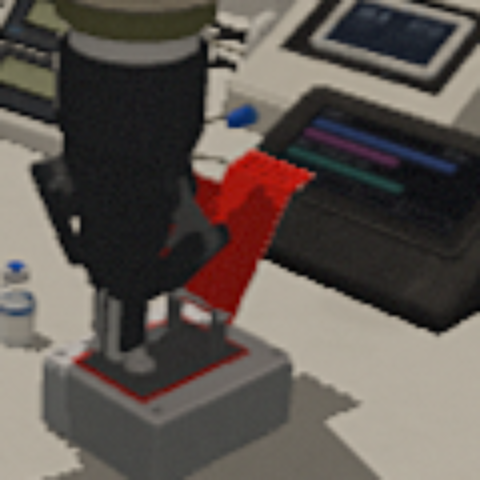

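The finger is at the toggle, lever base at about (140,360), with the guard still open. I push on in small steps until the stop is felt.

>>> carry_out:
  motion:
    - {"tx": 0.001,"ty": 0,"tz": 0,"spin": 0}
    - {"tx": 0.002,"ty": 0,"tz": 0,"spin": 0}
    - {"tx": 0.003,"ty": -0.0005,"tz": 0,"spin": 0}
    - {"tx": 0.004,"ty": -0.0005,"tz": 0,"spin": 0}
    - {"tx": 0.0045,"ty": -0.0005,"tz": 0,"spin": 0}
    - {"tx": 0.0045,"ty": -0.0005,"tz": 0,"spin": 0}
    - {"tx": 0.0045,"ty": -0.0005,"tz": 0,"spin": 0}
    - {"tx": 0.0045,"ty": -0.0005,"tz": 0,"spin": 0}

```text
t: 9.45
eef_pos: [0.511, -0.13, 0.0843]
tool_rot: [0.0, 0.061, 0.998, -0.0]
force: [0.2, -0.5, 0.6]
opening: -0.003
grip_force: 0.5
```

>>> carry_out:
  motion:
    - {"tx": 0.0005,"ty": 0,"tz": 0,"spin": 0}
    - {"tx": 0.001,"ty": 0,"tz": 0,"spin": 0}
    - {"tx": 0.001,"ty": 0,"tz": 0,"spin": 0}
    - {"tx": 0.0015,"ty": 0,"tz": 0,"spin": 0}
    - {"tx": 0.0015,"ty": 0,"tz": 0,"spin": 0}
    - {"tx": 0.002,"ty": 0,"tz": 0,"spin": 0}
    - {"tx": 0.002,"ty": 0,"tz": 0,"spin": 0}
    - {"tx": 0.002,"ty": 0,"tz": 0,"spin": 0}

```text
t: 10.45
eef_pos: [0.5129, -0.13, 0.0843]
tool_rot: [-0.0, 0.061, 0.998, 0.0]
force: [-0.1, -0.1, 1.2]
opening: 0.002
grip_force: 0.6
```

>>> carry_out:
  motion:
    - {"tx": -0.01,"ty": 0.001,"tz": 0,"spin": 0}
    - {"tx": -0.03,"ty": 0.0035,"tz": 0.01,"spin": 0}
    - {"tx": -0.05,"ty": 0.006,"tz": 0.03,"spin": 0}
    - {"tx": -0.06,"ty": 0.0075,"tz": 0.06,"spin": 0}
    - {"tx": -0.06,"ty": 0.0075,"tz": 0.09,"spin": 0}
    - {"tx": -0.06,"ty": 0.0075,"tz": 0.12,"spin": 0}
    - {"tx": -0.06,"ty": 0.0075,"tz": 0.14,"spin": 0}
    - {"tx": -0.06,"ty": 0.0075,"tz": 0.14,"spin": 0}

```text
t: 11.45
eef_pos: [0.453, -0.1225, 0.2251]
tool_rot: [0.001, 0.061, 0.998, -0.0]
force: [0.0, -0.8, -1.3]
opening: 0.002
grip_force: 0.0
```

```bash
python3 - <<'E'
from m import *
d=grab('scene');s=read_state();print(s['t'],tobox(s['eef_pos']))
B=tobox(pts(d));m=(abs(B[...,0]+20)<30)&(abs(B[...,1]+3)<12)&(B[...,2]>58)&(B[...,2]<90)
Q=B[m]
for z in range(58,90,4):
    q=Q[(Q[:,2]>=z)&(Q[:,2]<z+4)]
    if len(q):print(z,len(q),q.mean(0).round(1),q[:,0].min().round(1),q[:,0].max().round(1))
save('s5',cv2.resize(d['color'][180:280,270:380],None,fx=5,fy=5,interpolation=cv2.INTER_CUBIC))
E
```

```text
11.5 [-92.15676183   0.44491181 223.94532924]
58 5 [-22.7  -1.6  60.4] -24.1 -21.2
62 4 [-20.3  -1.5  63.4] -21.5 -19.4
66 9 [-20.   -1.5  68. ] -23.4 -16.7
70 6 [-18.7  -1.5  72. ] -22.7 -13.8
74 7 [-17.9  -2.2  76.1] -19.4 -14.6
78 4 [-15.4  -1.6  78.9] -17.1 -12.5
```

View pics/s5.png

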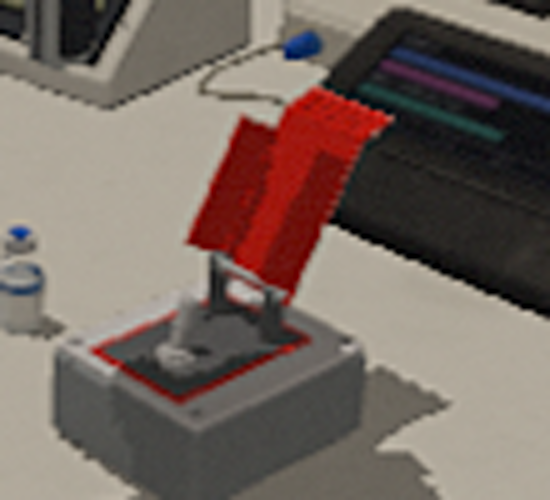

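The lever at picture (185,330) now leans to the rear, by about 0.32-0.38 rad. No stop force was felt, so I push a few millimetres further to be sure.

>>> carry_out:
  motion:
    - {"tx": 0,"ty": 0,"tz": -0.03,"spin": 0}
    - {"tx": 0,"ty": 0,"tz": -0.06,"spin": 0}
    - {"tx": 0,"ty": 0,"tz": -0.1,"spin": 0}
    - {"tx": 0.01,"ty": -0.001,"tz": -0.13,"spin": 0}
    - {"tx": 0.03,"ty": -0.0035,"tz": -0.138,"spin": 0}
    - {"tx": 0.045,"ty": -0.0055,"tz": -0.138,"spin": 0}
    - {"tx": 0.055,"ty": -0.0065,"tz": -0.138,"spin": 0}
    - {"tx": 0.059,"ty": -0.007,"tz": -0.138,"spin": 0}

```text
t: 12.5
eef_pos: [0.5118, -0.1293, 0.0857]
tool_rot: [-0.0, 0.061, 0.998, 0.0]
force: [-0.5, 0.3, -0.0]
opening: -0.001
grip_force: 0.0
```

>>> carry_out:
  motion:
    - {"tx": 0.001,"ty": 0,"tz": 0,"spin": 0}
    - {"tx": 0.0015,"ty": 0,"tz": 0,"spin": 0}
    - {"tx": 0.002,"ty": 0,"tz": 0,"spin": 0}
    - {"tx": 0.002,"ty": 0,"tz": 0,"spin": 0}
    - {"tx": 0.0025,"ty": 0,"tz": 0,"spin": 0}
    - {"tx": 0.0025,"ty": 0,"tz": 0,"spin": 0}
    - {"tx": 0.0025,"ty": 0,"tz": 0,"spin": 0}
    - {"tx": 0.0025,"ty": 0,"tz": 0,"spin": 0}

```text
t: 13.5
eef_pos: [0.5144, -0.1295, 0.0863]
tool_rot: [-0.0, 0.061, 0.998, 0.0]
force: [-2.4, 0.4, -0.2]
opening: -0.001
grip_force: 0.5
```

>>> carry_out:
  motion:
    - {"tx": 0.0005,"ty": 0,"tz": 0,"spin": 0}
    - {"tx": 0.0005,"ty": 0,"tz": 0,"spin": 0}
    - {"tx": 0.001,"ty": 0,"tz": 0,"spin": 0}
    - {"tx": 0.001,"ty": 0,"tz": 0,"spin": 0}
    - {"tx": 0.001,"ty": 0,"tz": 0,"spin": 0}
    - {"tx": 0.001,"ty": 0,"tz": 0,"spin": 0}
    - {"tx": 0.001,"ty": 0,"tz": 0,"spin": 0}
    - {"tx": 0.001,"ty": 0,"tz": 0,"spin": 0}

```text
t: 14.5
eef_pos: [0.5152, -0.1295, 0.0862]
tool_rot: [-0.0, 0.061, 0.998, 0.0]
force: [-4.8, -1.3, 0.4]
opening: 0.0
grip_force: 2.2
```

The force rises stiffly to about 5 N, so the toggle is at its stop. Now I retreat, go up and over to behind the open guard, and lower there.

>>> carry_out:
  motion:
    - {"tx": -0.01,"ty": 0.001,"tz": 0,"spin": 0}
    - {"tx": -0.03,"ty": 0.0035,"tz": 0.01,"spin": 0}
    - {"tx": -0.05,"ty": 0.006,"tz": 0.03,"spin": 0}
    - {"tx": -0.062,"ty": 0.0075,"tz": 0.06,"spin": 0}
    - {"tx": -0.062,"ty": 0.0075,"tz": 0.09,"spin": 0}
    - {"tx": -0.062,"ty": 0.0075,"tz": 0.12,"spin": 0}
    - {"tx": -0.062,"ty": 0.0075,"tz": 0.14,"spin": 0}
    - {"tx": -0.062,"ty": 0.0075,"tz": 0.14,"spin": 0}

```text
t: 15.5
eef_pos: [0.4539, -0.1222, 0.2275]
tool_rot: [0.002, 0.061, 0.998, -0.001]
force: [-0.6, 0.9, -0.5]
opening: 0.001
grip_force: 0.0
```

>>> carry_out:
  motion:
    - {"tx": 0.025,"ty": -0.003,"tz": 0,"spin": 0}
    - {"tx": 0.06,"ty": -0.0075,"tz": 0,"spin": 0}
    - {"tx": 0.095,"ty": -0.0115,"tz": 0,"spin": 0}
    - {"tx": 0.13,"ty": -0.016,"tz": 0,"spin": 0}
    - {"tx": 0.16,"ty": -0.0195,"tz": 0,"spin": 0}
    - {"tx": 0.185,"ty": -0.0225,"tz": 0,"spin": 0}
    - {"tx": 0.195,"ty": -0.0245,"tz": 0,"spin": 0}
    - {"tx": 0.195,"ty": -0.0245,"tz": 0,"spin": 0}

```text
t: 16.5
eef_pos: [0.6485, -0.1464, 0.2245]
tool_rot: [-0.001, 0.061, 0.998, 0.0]
force: [-1.0, 0.2, -0.8]
opening: -0.003
grip_force: 0.0
```

```bash
python3 - <<'E'
from m import *
s=read_state();d=grab('scene');print(s['t'],tobox(s['eef_pos']),s['force'])
r=redguard(d);print(np.percentile(r,[1,50,99],axis=0).round(1))
z=np.load('top0.npz')['P'];B=tobox(z);m=(B[...,0]>100)&(B[...,0]<190)&(abs(B[...,1])<75)&(B[...,2]<300)
for x in range(100,190,10):
    q=B[m&(B[...,0]>=x)&(B[...,0]<x+10)];print(x,q[:,2].max().round())
B=tobox(pts(d));m=(abs(B[...,0]+20)<30)&(abs(B[...,1]+3)<12)&(B[...,2]>62)&(B[...,2]<80);Q=B[m];print(np.polyfit(Q[:,2],Q[:,0],1))
E
```

```text
16.5 [105.19932746   0.39590664 224.51718644] [-0.95254338  0.21751564 -0.83886919]
[[-46.  -27.8  51.1]
 [ 36.7   2.8 112.4]
 [ 80.1  22.7 144.7]]
100 5.0
110 6.0
120 6.0
130 7.0
140 8.0
150 5.0
160 7.0
170 6.0
180 6.0
[  0.36437042 -43.94128106]
```

>>> carry_out:
  motion:
    - {"tx": 0,"ty": 0,"tz": -0.025,"spin": 0}
    - {"tx": 0,"ty": 0,"tz": -0.05,"spin": 0}
    - {"tx": 0,"ty": 0,"tz": -0.075,"spin": 0}
    - {"tx": 0,"ty": 0,"tz": -0.092,"spin": 0}
    - {"tx": -0.003,"ty": 0.0005,"tz": -0.092,"spin": 0}
    - {"tx": -0.007,"ty": 0.001,"tz": -0.09,"spin": 0}
    - {"tx": -0.011,"ty": 0.0015,"tz": -0.087,"spin": 0}
    - {"tx": -0.015,"ty": 0.002,"tz": -0.083,"spin": 0}

```text
t: 17.55
eef_pos: [0.6334, -0.1445, 0.1443]
tool_rot: [0.001, 0.061, 0.998, -0.0]
force: [-0.5, -0.5, 0.3]
opening: 0.002
grip_force: 0.0
```

>>> carry_out:
  motion:
    - {"tx": -0.006,"ty": 0.0005,"tz": 0.006,"spin": 0}
    - {"tx": -0.012,"ty": 0.0015,"tz": 0.011,"spin": 0}
    - {"tx": -0.019,"ty": 0.0025,"tz": 0.015,"spin": 0}
    - {"tx": -0.026,"ty": 0.003,"tz": 0.018,"spin": 0}
    - {"tx": -0.033,"ty": 0.004,"tz": 0.02,"spin": 0}
    - {"tx": -0.04,"ty": 0.005,"tz": 0.021,"spin": 0}
    - {"tx": -0.047,"ty": 0.0055,"tz": 0.021,"spin": 0}
    - {"tx": -0.054,"ty": 0.0065,"tz": 0.021,"spin": 0}

```text
t: 18.55
eef_pos: [0.5789, -0.138, 0.1642]
tool_rot: [-0.0, 0.061, 0.998, 0.0]
force: [-0.7, -0.2, 0.7]
opening: 0.005
grip_force: 0.0
```

```bash
python3 - <<'E'
from m import *
s=read_state();d=grab('scene');print(s['t'],tobox(s['eef_pos']),s['force'])
r=redguard(d);print(np.percentile(r,[1,50,99],axis=0).round(1))
E
```

```text
18.55 [ 35.12053698   0.32253154 164.1743459 ] [-0.68099945 -0.1883116   0.68614132]
[[-45.7 -27.9  51.1]
 [  7.4  -3.6 119.6]
 [ 28.9  22.7 167.4]]
```

>>> carry_out:
  motion:
    - {"tx": -0.006,"ty": 0.0005,"tz": 0,"spin": 0}
    - {"tx": -0.012,"ty": 0.0015,"tz": 0,"spin": 0}
    - {"tx": -0.018,"ty": 0.002,"tz": 0,"spin": 0}
    - {"tx": -0.024,"ty": 0.003,"tz": 0,"spin": 0}
    - {"tx": -0.024,"ty": 0.003,"tz": 0,"spin": 0}
    - {"tx": -0.024,"ty": 0.003,"tz": 0,"spin": 0}
    - {"tx": -0.01,"ty": 0.001,"tz": 0.03,"spin": 0}
    - {"tx": 0,"ty": 0,"tz": 0.07,"spin": 0}

```text
t: 19.6
eef_pos: [0.5796, -0.138, 0.2344]
tool_rot: [-0.001, 0.061, 0.998, 0.0]
force: [1.2, 0.8, 0.5]
opening: -0.0
grip_force: 0.0
```

>>> carry_out:
  motion:
    - {"tx": 0,"ty": 0,"tz": 0.03,"spin": 0}
    - {"tx": 0,"ty": 0,"tz": 0.06,"spin": 0}
    - {"tx": 0,"ty": 0,"tz": 0.06,"spin": 0}
    - {"tx": 0,"ty": 0,"tz": 0.06,"spin": 0}
    - {"tx": 0,"ty": 0,"tz": 0.06,"spin": 0}
    - {"tx": 0,"ty": 0,"tz": 0.06,"spin": 0}
    - {"tx": 0,"ty": 0,"tz": 0.06,"spin": 0}
    - {"tx": 0,"ty": 0,"tz": 0.06,"spin": 0}

```text
t: 20.6
eef_pos: [0.5794, -0.138, 0.2942]
tool_rot: [-0.0, 0.061, 0.998, 0.0]
force: [-0.3, 0.1, -0.6]
opening: 0.002
grip_force: 0.0
```

```bash
python3 - <<'E'
from m import *
s=read_state();d=grab('scene');print(s['t'],tobox(s['eef_pos']),s['force'])
r=redguard(d);print(np.percentile(r,[1,50,99],axis=0).round(1))
save('s6',cv2.resize(d['color'][150:340,150:410],None,fx=3,fy=3))
E
```

```text
20.6 [ 35.64385556   0.36933497 294.18939919] [-0.33833987  0.05906061 -0.57496123]
[[-68.2 -28.1  51. ]
 [-19.  -17.7  83.5]
 [ 25.4  21.6  97.5]]
```

View pics/s6.png

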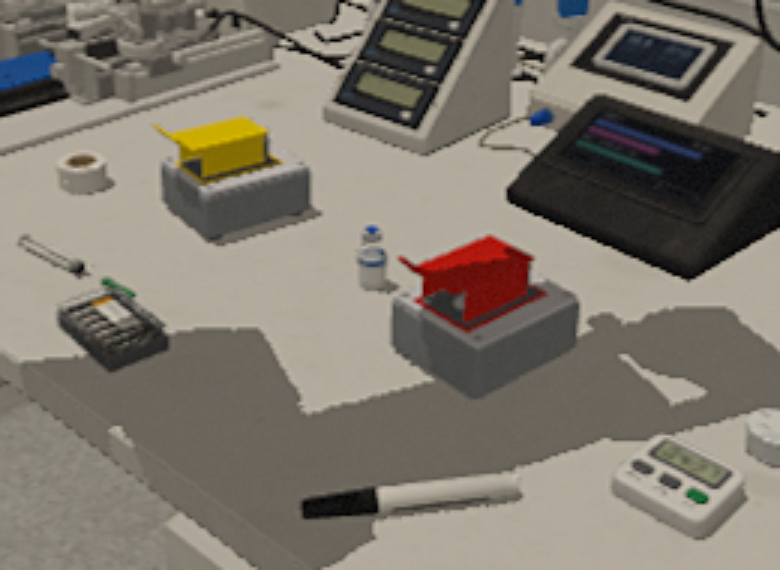

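The red guard at (465,275) is shut again over its toggle, with its lip back at the starting height. The yellow guard (220,145), vial (372,260), marker (410,493), timer (680,485) and tape (82,172) are undisturbed, and the arm is clear.

```bash
python3 -c "
from rig import *
print(close_job())"
```

```text
the job is handed in; nothing more can be done
None
```

The job is handed in: the red guard went up and over, the toggle was pushed to its on stop, and the guard dropped shut over it; in the final picture the yellow switch and loose items looked undisturbed. The verdict was not shown.

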